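Seat the lens barrel in the V-block and hold it for strapping

ROBOT

A 7-joint arm with a two-finger parallel gripper is mounted at the origin on a cart in front of the work surface, level with it; the furniture and walls round the work are solid. World frame = base frame: x ahead of the robot, y to its left, z up, the work surface at z = 0. Lengths are in m, angles in rad, forces in N, time in s.
With the tool pointing down it reaches from about 0.4 to 0.875 m from the base axis. Payload 6.5 kg.
Tool frame: the origin (TCP) lies midway between the tips of the shut fingers; the grasp point (between the pads) lies env.hold_point_z behind it (env.hold_point_z is the distance from the TCP to the grasp point, in m); z points along the fingers, y is the direction in which the jaws open and shut (so a half turn about z gives the same grasp; the last joint's range is limited). The gripper opens to 88 mm and grips with 3 to 60 N. Pads are 18 mm wide; open, the fingers measure 123 mm over their backs; the gripper's body (75 mm by 187 mm) begins 45 mm behind the grasp point.
Start: joints at [1.172, 0.536, -0.004, 1.538, 0.003, 1.067, -0.071], TCP at [0.212, -0.614, 0.239] pointing down, gripper open.
Joint ranges: [-2.7, 2.7], [-0.37, 2.16], [-1.27, 1.26], [0.24, 2.4], [-1.31, 4.45], [0.19, 1.91], [-2.76, 2.76]. Speed limits (rad/s): [2.39, 2.39, 3.14, 3.14, 3.14, 3.14, 3.14].

INTERFACE

Orientations are given as [roll, pitch, yaw] about the fixed x, y, z axes, in that order (R = Rz(yaw) Ry(pitch) Rx(roll)).
In Python, from rig import readout, snapshot, sign_off, env gives the robot as it stands.
- The arm moves only by the tool jog_arm, never from a script. Its argument "plan" is a list of rows, each an object with "jaw": the finger opening in mm, from 0 to 88.1; "offset": the shift along the tool's x, y, z in mm, a list of three; "turn": the turn, a rotation vector about the tool's x, y, z in degrees, a list of three. In form: [{"jaw": jaw, "offset": [tx, ty, tz], "turn": [rx, ry, rz]}, ...]. A call has 1 to 8 rows; each row is the pose to reach, as a shift and turn from the pose measured when the call began, along the tool's axes at that moment; what a row does not reach only later rows make up. A row lasts 1/8 s, in which the tool goes at most 62.5 mm and 10.7 degrees, less where a joint would pass 70% of its speed; a pose out of reach is approached as far as the arm can. A call with a gripper value outside its range is refused whole. The fingers move at their own pace and stop on an object; the grip force is fixed at half the most. Time passes only in rows, so rows that repeat a pose let the fingers close. It gives the time, the measured TCP pose, the force and the opening at its end, in the units of the state.
- readout.sense(): the state, without advancing time (a new reading comes with each control period).
- snapshot(name): name is "side" or "top"; returns a dict with "frame" (400x640x3 uint8, red, green, blue), "range_z" (400x640 float32, m along the optical axis (not along the pixel's ray), 0 where there is no reading), "camera_matrix" (3x3 intrinsics, pixels), "cam_to_world" (4x4, takes a point from camera to world coordinates). Camera axes: x right, y down, z forward; pixel columns grow to the right and rows downward; lengths in m; the calibration is good to about 2 mm. A picture is of the moment at which its call begins.
- sign_off(): hands the job in, once; it reports no verdict.
The state is a dict: "time_s": time; "joint_pos": joint angles; "qd": joint speeds; "joint_torque": joint torques, N m; "eef_pos": TCP position; "eef_rot": TCP orientation; "contact_force": force on the tool from outside, world axes, zero at the start; "torque": the same for the moment, N m; "opening": finger opening in m.
Only numpy, scipy, OpenCV 4.12 (cv2) and the standard library are available. Lean on these libraries where they do the work, as an engineer would, in place of code of your own. Each camera call takes 0.05 s, during which the arm holds its last target.

TASK

First, with the lens barrel still lying in its cradle, press the steel V-block down on its dowels by the flat top of its end stop until it is fully home on the base plate. Then lift the barrel out of the cradle and lay it in the V with its plain end up against the end stop and its knurled collar overhanging the open end, and press it steadily down so that it bears on both faces of the V. Finish while still holding it pressed down there, ready for the strap to be screwed on; do not ram the barrel, and leave the other things on the bench where they are.

Things in the scene. Friction and masses are not known exactly. Their poses are not given: they have to be found in the camera images.
- vblock (a joint): how far the V-block has been pressed down on its two dowels, m: starts at 0 to 0.003 (proud of the base plate, dowels showing under it), fully home on the base plate at 0.007, a hard stop. It moves only straight down; sliding friction of about 8 N keeps it where it is left, no spring. A slow push of 8 to 15 N drives it home
- stop_top (a point): centre of the flat top of the V-block's end stop, the place to press: a flat of 30 mm (x) by 37 mm (y). It moves with the block: 58 mm above the bench when home, up to 65 mm before. z up, x along the V from its open end towards the stop, y across the V. It lies 15 mm beyond (+x) and 4 mm below seat
- seat (a point): where the centre of the barrel's plain end belongs: on the axis of a seated barrel, at the end stop's face. 62 mm above the bench when home (moves with the block). Axes as stop_top. The 90 degree V runs from 60 mm before this point (-x) up to it; its upper edges lie 14 mm below the axis, 18 mm either side; the stop rises to 4 mm below the axis
- barrel_center (a point): centre of the lens barrel, on its axis half-way along its length; x is along the level axis towards the plain end. In the cradle the axis is 36 mm above the bench; when seated in the V this centre is 42 mm before the seat (towards the open end). A steady downward push of about 10 N, kept up to the end, seats it on both faces if it is not pulled sideways
- barrel_plain_end (a point): centre of the barrel's plain end face, 42 mm from barrel_center along the barrel's +x axis
- barrel: the loose lens barrel, about 150 g, 84 mm long; origin and axes as barrel_center. Aluminium tube of 44 mm diameter from 26 mm behind to 42 mm ahead of the centre, where it ends in the plain end (+x); at the other end (-x, 26 to 42 mm behind the centre) a dark knurled collar of 51 mm diameter
- cradle: the cradle: grey plate 100 x 58 x 6 mm with four rubber bumpers 17 mm high, on which the barrel lies at the start; fixed to the bench, place and yaw vary. Origin at the centre of its underside; its x axis runs along the barrel, whose plain end points to +x
- fixture: aluminium base plate, 140 (x) x 96 x 12 mm, fixed to the bench, place and yaw vary; origin at the centre of its underside, x along the V towards the stop. On it stands the bright steel V-block, 90 mm long (60 mm of V, then the 30 mm end stop) and 37 mm wide: narrower than the barrel, so fingers can straddle it. Each V face is two 23 mm polished lands
Mind the look-alikes: they are no part of the job. Leave any yellow look-alike of the barrel alone.

How it is judged:
By the outcome, as a careful person would: the job done as asked, in the order asked, and still so for the second after the job is handed in, while the arm keeps its last pose, push and grip.
It also fails if it takes over 51 s, if anything falls off the work surface, if the arm or the gripper's body presses on something with over 40 N, if the wrist force passes 120 N, or if a joint passes its speed limit or range.

## Working session

There is one attempt and no reset: what is moved stays moved. The work goes in short steps, Python scripts to look and compute and a tool call to move; the robot and the scene stay as the last step left them, time stands still between calls to the robot, and variables do not carry over. Pictures are saved under pics/ and viewed, and the job is handed in when it is done.

Besides the shell and the picture viewer there is one more tool, called by a JSON object that holds its "name" and its "arguments". jog_arm: Moves the arm, as the interface text tells. Its arguments: {"type":"object","properties":{"plan":{"type":"array","items":{"type":"object","properties":{"jaw":{"type":"number"},"offset":{"type":"array","items":{"type":"number"}},"turn":{"type":"array","items":{"type":"number"}}}}}},"required":["plan"]}

```bash
ls; mkdir -p pics; python3 - <<'E'
from rig import readout,snapshot,env
import cv2
print(readout.sense()); print(env, [a for a in dir(env) if a[0]!='_'], env.hold_point_z)
for n in("side","top"):
    s=snapshot(n); cv2.imwrite(f"pics/{n}0.png",s["frame"][:,:,::-1]); print(s["camera_matrix"],s["cam_to_world"])
E
```

```text
pics
{'time_s': 0.0, 'joint_pos': array([ 1.17179529,  0.53714079, -0.00443874,  1.53885034,  0.00259266,
        1.06725472, -0.07118698]), 'qd': array([-0.00062952,  0.00061737, -0.00060265,  0.00097851,  0.00061495,
       -0.00037166,  0.00365349]), 'joint_torque': array([ 5.50601326e-04, -5.70997739e+01,  9.90795046e-01, -2.51612145e+01,
       -5.63367095e-02,  1.80627534e-02,  1.83185839e-04]), 'eef_pos': array([ 0.21214398, -0.61378115,  0.23786438]), 'eef_rot': array([-3.13994922e+00,  1.14761199e-04,  3.32882591e-01]), 'contact_force': array([ 0.26331007, -1.03456377,  0.47357759]), 'torque': array([0.00207904, 0.06892756, 0.04050055]), 'opening': 0.08839408376775483}
<Robot object at 0x7f797fbf3a10> ['IKError', 'hold_point_z'] 0.0187
[[455.31345222   0.         313.18402104]
 [  0.         455.31345222 199.09776489]
 [  0.           0.           1.        ]] [[-0.94684874 -0.15408317  0.28237534  0.21518651]
 [-0.32151467  0.42524056 -0.84604892  0.89872704]
 [ 0.01028445 -0.89186817 -0.45217849  0.56579323]
 [ 0.          0.          0.          1.        ]]
[[449.60119193   0.         314.24629753]
 [  0.         449.60119193 195.38815676]
 [  0.           0.           1.        ]] [[-0.02696404 -0.9963589   0.08088197  0.45936317]
 [-0.99963072  0.02714845  0.00118101 -0.02744112]
 [-0.00337253 -0.08082025 -0.99672299  0.93361264]
 [ 0.          0.          0.          1.        ]]
```

View pics/side0.png

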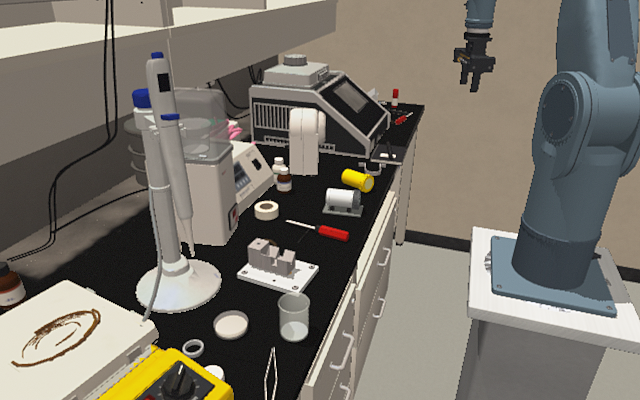

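View pics/top0.png

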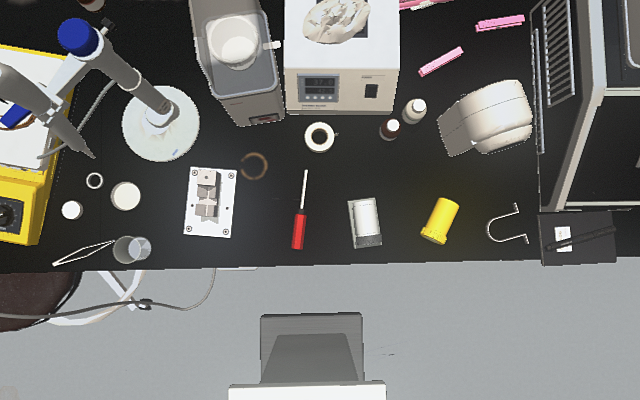

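```bash
python3 - <<'E'
import cv2,numpy as np
t=cv2.imread("pics/top0.png");s=cv2.imread("pics/side0.png")
a=cv2.resize(t[185:260,335:410],(400,400),interpolation=cv2.INTER_CUBIC)
b=cv2.resize(t[155:245,165:255],(400,400),interpolation=cv2.INTER_CUBIC)
c=cv2.resize(s[165:225,305:385],(400,300),interpolation=cv2.INTER_CUBIC)
d=cv2.resize(s[225:300,230:330],(400,300),interpolation=cv2.INTER_CUBIC)
cv2.imwrite("pics/crop_t.png",np.hstack([a,b]));cv2.imwrite("pics/crop_s.png",np.hstack([c,d]))
E
```

```text
(no output)
```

View pics/crop_t.png

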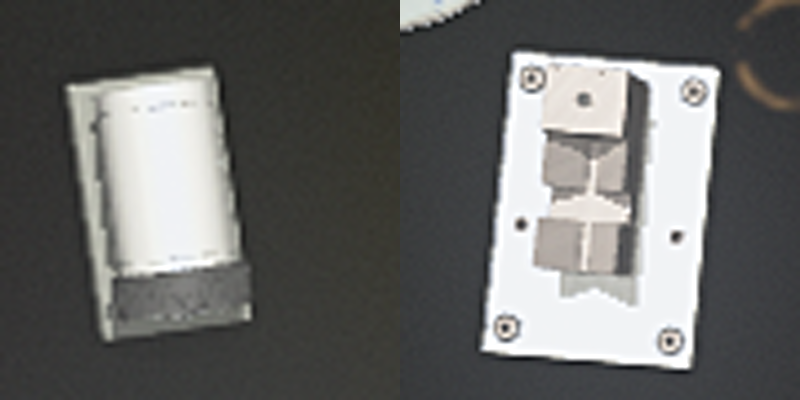

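View pics/crop_s.png

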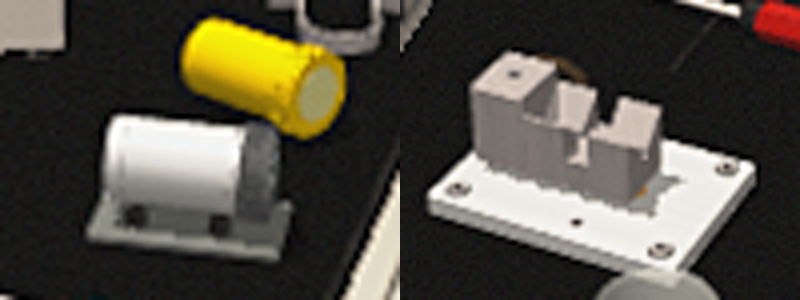

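Candidates: the silver-white tube with dark collar in the grey cradle, top (366,221); the yellow look-alike at (441,220); the beaker at (132,250). By description it is the silver tube: plain end up in the image, dark collar towards the robot. The V-block is at (207,195) with its stop at the upper end (207,177). The crops confirm both.

```bash
cat > h.py <<'E'
import numpy as np,cv2
def cloud(s):
    K=s["camera_matrix"];z=s["range_z"].astype(float)
    v,u=np.mgrid[:400,:640]
    P=np.stack([(u-K[0,2])*z/K[0,0],(v-K[1,2])*z/K[1,1],z,np.ones_like(z)],-1)
    W=P@s["cam_to_world"].T
    W[z==0]=np.nan
    return W[...,:3]
def project(s,p):
    c=np.linalg.inv(s["cam_to_world"])@np.r_[p,1]; q=s["camera_matrix"]@c[:3]; return q[:2]/q[2]
def cast(s,uv,h):
    K=s["camera_matrix"];T=s["cam_to_world"]
    uv=np.atleast_2d(uv).astype(float)
    d=np.c_[(uv-K[:2,2])/[K[0,0],K[1,1]],np.ones(len(uv))]@T[:3,:3].T
    o=T[:3,3]; return o+d*((h-o[2])/d[:,2])[:,None]
E
python3 - <<'E'
from rig import readout,snapshot
from h import *
t=snapshot("top");s=snapshot("side")
W=cloud(t);np.set_printoptions(precision=4,suppress=True)
f=t["frame"].astype(int)
def rect(mask,h,name):
    mask=mask.astype(np.uint8)
    n,l,st,_=cv2.connectedComponentsWithStats(mask)
    k=1+np.argmax(st[1:,4]); c=max(cv2.findContours((l==k).astype(np.uint8),0,1)[0],key=cv2.contourArea).reshape(-1,2)
    X=cast(t,c,h)[:,:2]*1000
    (cx,cy),(w,hh),a=cv2.minAreaRect(X.astype(np.float32))
    print(name,st[k],cx,cy,w,hh,a)
roi=np.zeros((400,640),bool);roi[155:245,165:250]=1
# fixture plate
g=f.sum(-1)
rect(roi&(g>330)&(np.mgrid[:400,:640][1]>178),0.012,"plate")
print("bench z",np.nanmedian(W[205:240,255:285,2]))
pz=W[232:236,195:225,2];print("plate z",np.nanmedian(pz))
m=roi&(W[...,2]>0.05)&(W[...,2]<0.08);print("stoptop z",np.nanmedian(W[m][:,2]),np.nanmean(W[m],0),m.sum())
rect(m,np.nanmedian(W[m][:,2]),"stop")
# world z map near v-block
print((W[165:222:2,192:224:2,2]*1000).round(0).astype(int))
roi=np.zeros((400,640),bool);roi[185:260,335:410]=1
m=roi&(W[...,2]>0.03)
rect(m,0.036,"barrel"); print("barrel top",np.nanmax(W[m][:,2]))
rect(roi&(g>150),0.006,"cradle+")
col=roi&(W[...,2]>0.03)
print("barrel cloud mean",np.nanmean(W[col],0))
for r in range(195,250,3):
    q=np.where(col[r])[0]
    if len(q): print(r,q[0],q[-1],np.nanmax(W[r,q,2]),g[r,(q[0]+q[-1])//2], cast(t,[[q[0],r],[q[-1]+0,r]],0.036)[:,:2].ravel())
# side cloud
Ws=cloud(s)
mm=np.zeros((400,640),bool);mm[225:300,230:330]=1
m=mm&(Ws[...,2]>0.055)&(Ws[...,2]<0.075);print("side stop top z",np.nanmedian(Ws[m][:,2]),np.nanmin(Ws[m],0),np.nanmax(Ws[m],0))
E
```

```text
plate [ 183  166   54   72 3039] 527.5821533203125 188.8773193359375 97.44133758544922 140.6273651123047 83.82666778564453
bench z -0.0012706680945195892
plate z 0.011796057320443865
stoptop z 0.061671228348034735 [0.5603 0.1837 0.0596] 417
stop [197 169  21  29 368] 560.1494140625 182.98146057128906 39.66939163208008 53.19221115112305 84.8597183227539
[[                  -1                   -2                   -1
                     1                    0                    0
                     0                   -3                   -3
                    -2                    1                    0
                    -2                    0                   -2
                     1]
 [                  10                   14                   12
                    13                    1                   -1
                    -3                   -2                    2
                    -3                   -3                   -2
                    -1                   -1                    0
                    -1]
 [                  10                   15    
[... 10197 characters left out ...]
6 377 0.058416084358496656 727 [ 0.4767 -0.1081  0.4756 -0.1499]
225 356 377 0.05954439665610056 728 [ 0.4708 -0.1079  0.4697 -0.1497]
228 356 378 0.058361391124083783 728 [ 0.4648 -0.1077  0.4636 -0.1515]
231 357 378 0.060279022541056326 730 [ 0.4588 -0.1095  0.4577 -0.1512]
234 357 380 0.05915579931270232 758 [ 0.4529 -0.1093  0.4516 -0.155 ]
237 356 381 0.06315223233644962 374 [ 0.447  -0.1071  0.4457 -0.1567]
240 356 381 0.06242801121635788 350 [ 0.4411 -0.1069  0.4397 -0.1565]
243 357 374 0.06163981908707861 361 [ 0.4351 -0.1087  0.4342 -0.1424]
side stop top z 0.061748403919625994 [0.4143 0.1658 0.0551] [0.5874 0.3372 0.0684]<stdin>:22: RuntimeWarning: invalid value encountered in cast
```

```bash
python3 - <<'E'
from rig import readout,snapshot
from h import *
from scipy.optimize import least_squares
np.set_printoptions(precision=4,suppress=True)
for n in ("top","side"):
    s=snapshot(n);W=cloud(s)
    X,Y,Z=W[...,0],W[...,1],W[...,2]
    # barrel tube: cylinder fit radius 22
    m=(X>.455)&(X<.52)&(Y>-.16)&(Y<-.09)&(Z>.03)&(Z<.065)&(s["frame"].min(-1)>90)
    P=W[m]
    r=least_squares(lambda p:np.hypot((P[:,1]-p[0]-np.tan(p[1])*(P[:,0]-.48))*np.cos(p[1]),P[:,2]-p[2])-.022,[-.128,.1,.036],loss="soft_l1",f_scale=.002).x
    print(n,"barrel y@x=.48 %.4f yaw %.2f z %.4f n=%d"%(r[0],np.degrees(r[1]),r[2],m.sum()))
    # along-axis extents
    B=(X>.40)&(X<.55)&(Y>-.17)&(Y<-.08)&(Z>.045)&(Z<.07)
    a=(X-.48)*np.cos(r[1])+(Y-r[0])*np.sin(r[1])
    print("  extents along (from x=.48)",np.percentile(a[B],[0.3,1,99,99.7]))
    h=np.histogram(a[B],bins=np.arange(-.056,.05,.002));print(h[0])
    # stop top
    m=(X>.52)&(X<.60)&(Y>.14)&(Y<.23)&(Z>.057)&(Z<.07)
    zz=np.median(Z[m]); c=W[m][:,:2]*1000
    c2=cv2.minAreaRect(c.astype(np.float32)); print("  stop z",zz,"mean",c.mean(0),"median-ish rect",c2,m.sum())
    # V-block V lines: groove fit  z = z0+|t| with yaw
    m=(X>.485)&(X<.545)&(Y>.16)&(Y<.22)&(Z>.036)&(Z<.056)
    P=W[m]
    r=least_squares(lambda p:np.abs((P[:,1]-p[0]-np.tan(p[1])*(P[:,0]-.5276))*np.cos(p[1]))+p[2]-P[:,2],[.187,-.1,.033],loss="soft_l1",f_scale=.002).x
    print("  V y@x=.5276 %.4f yaw %.2f zapex %.4f axis z %.4f n=%d"%(r[0],np.degrees(r[1]),r[2],r[2]+.022*2**.5,m.sum()))
E
```

```text
top barrel y@x=.48 -0.1281 yaw 6.38 z 0.0357 n=708
  extents along (from x=.48) [-0.0461 -0.0452  0.0373  0.0378]
[ 0  0  0  0  3 23 25 26 23 24 26 24 24 22 20 21 22 20 21 20 23 20 19 23
 20 19 19 20 21 20 20 21 20 20 21 20 22 21 20 19 21 19 22 19 21 19 21  2
  0  0  0  0  0]
  stop z 0.06272473036780901 mean [571.198  182.7757] median-ish rect ((571.7284545898438, 183.23086547851562), (37.56645202636719, 29.990455627441406), 83.99739837646484) 297
  V y@x=.5276 0.1878 yaw -6.20 zapex 0.0352 axis z 0.0663 n=342
side barrel y@x=.48 -0.1263 yaw 6.85 z 0.0340 n=323
  extents along (from x=.48) [-0.0472 -0.0468  0.0357  0.0364]
[ 0  0  0  0 10  9  6  8  9  9  8  9  5  6  5  9  5  7  7  4  6  7  5  8
  7  5  7  8  5  8  5  7  5  8  4  4  8  7  5  8  7  5  8  5  7  5  3  0
  0  0  0  0  0]
  stop z 0.06146145051023855 mean [568.9473 188.5987] median-ish rect ((569.3194580078125, 186.01351928710938), (39.15325164794922, 30.772003173828125), 81.9884033203125) 181
  V y@x=.5276 0.1932 yaw -6.98 zapex 0.0308 axis z 0.0619 n=340
```

```bash
python3 - <<'E'
from rig import readout,snapshot
from h import *
t=snapshot("top");s=snapshot("side")
A=np.vstack([cloud(t).reshape(-1,3),cloud(s).reshape(-1,3)])
A=A[np.isfinite(A[:,0])]
# max height grid (cm) rows x .40...0.80, cols y .40..-.75
xs=np.arange(.36,.80,.04);ys=np.arange(.42,-.72,-.04)
print("     "+" ".join("%4d"%(y*100) for y in ys))
for x in xs:
    o=[]
    for y in ys:
        q=A[(A[:,0]>=x)&(A[:,0]<x+.04)&(A[:,1]<=y)&(A[:,1]>y-.04)]
        o.append("%4d"%(np.percentile(q[:,2],98)*100) if len(q)>3 else "   .")
    print("%.2f "%x+" ".join(o))
E
```

```text
42   38   34   30   26   22   18   14   10    6    2   -1   -5   -9  -13  -17  -21  -25  -29  -33  -37  -41  -45  -49  -53  -57  -61  -65  -69
0.36    0    0    0    0    0    0    0    0    0    0    0    0    0    0    0    0    0    0    0    0    0    0    1    1    1    1    1    0    0
0.40    0    6    6    0    0    0    0    0    0    1    2    0    0    5    0    0    2    4    0    0    1    1    2    2    2    2    1    0    0
0.44    0    6    6    0    1    1    1    0    0    1    2    0    0    6    5    0    5    5    0    1    1    1    1    1    2    2    2    0    0
0.48    0    1    0    0    1    5    5    0    0    0    2    0    0    5    5    0    2    4    4    0    0    1    8    9    9    9    9    9    9
0.52    1    1    1    0    1    6    6    1    0    0    1    0    0    0    0    0    0    0    0    0    0    0   11   12   12   12   12   12   12
0.56    1   15    0    0    1    6    6    1    0    0    1    0    0    0    0    0    0    0   16   16    0    0   14   15   15   15   14   14   14
0.60   14   44   44    2    1    0    0    0    0    0    2    2    0    0    0    0    0   12   18   19   18    0   17   18   18   17   17   17   17
0.64   15   44   44   34    2    1    0    0    0    0    2    2    2    0    7    7    3   16   19   19   18    0   20   21   21   21   21   21   21
0.68    0   18   34   38   38    1   21   33   33   33    7    8    8    8    8    7    7   16   19   19   18    .   21   21   23   24   24   24   24
0.72    0    1    7   38   38    0   30   33   33   33   12   12   12   13   13   12    0    0    0    0    0    0   21   21   25   25   25   25   25
0.76    0    0    1    1    1    0   32   33   33   33   13   13   13   13   13   13    2    2    0    0    0    0   21   21   25   25   28   29   26
0.80   44   44   44   44   48   50   44   45   45   49   48   44   44   44   44   44   44   44   44   44   44   44   41   44   44   44   44   44   44
```

```bash
cat > go.py <<'E'
# usage: go.py x y z yawdeg (mm) -> offset/turn in tool axes for a TCP target, tool down
import sys,numpy as np
from scipy.spatial.transform import Rotation as R
from rig import readout
s=readout.sense();np.set_printoptions(precision=2,suppress=True)
T=R.from_euler("xyz",s["eef_rot"])
x,y,z,w=map(float,sys.argv[1:5])
G=R.from_euler("xyz",[180,0,w],degrees=True)
d=np.array([x,y,z])-1000*s["eef_pos"]
print("t",s["time_s"],"pos",1000*s["eef_pos"],"rot",np.degrees(s["eef_rot"]),"F",s["contact_force"],"open",s["opening"]*1000)
print("q",s["joint_pos"])
print("offset",T.inv().apply(d),"turn",(T.inv()*G).as_rotvec(degrees=True))
E
python3 go.py 420 -230 220 -6
```

```text
t 0.4 pos [ 212.3  -614.26  238.59] rot [-179.99    0.     19.07] F [ 0.31  0.04 -0.45] open 88.07506934580898
q [ 1.17  0.54 -0.    1.54  0.    1.07 -0.07]
offset [ 321.85 -295.31   18.65] turn [-0.01  0.   25.07]
```

{"name": "jog_arm", "arguments": {"plan": [{"jaw": 0, "offset": [40, -37, 2], "turn": [0, 0, 3]}, {"jaw": 0, "offset": [80, -74, 5], "turn": [0, 0, 6]}, {"jaw": 0, "offset": [120, -111, 7], "turn": [0, 0, 9]}, {"jaw": 0, "offset": [160, -148, 9], "turn": [0, 0, 12]}, {"jaw": 0, "offset": [200, -185, 12], "turn": [0, 0, 15]}, {"jaw": 0, "offset": [240, -221, 14], "turn": [0, 0, 19]}, {"jaw": 0, "offset": [280, -258, 16], "turn": [0, 0, 22]}, {"jaw": 0, "offset": [322, -295, 18], "turn": [0, 0, 25]}]}}

```text
time_s: 1.4
eef_pos: [0.421, -0.2288, 0.2209]
eef_rot: [3.141, -0.001, -0.106]
contact_force: [1.0, -1.2, 0.9]
opening: 0.0103
```

```bash
python3 go.py 571 184 120 -6.2
```

```text
t 1.4 pos [ 421.   -228.81  220.93] rot [179.99  -0.04  -6.05] F [ 1.   -1.22  0.89] open 10.3339421982239
q [ 0.48  0.27 -0.09  1.99  0.03  0.88 -1.3 ]
offset [ 105.58 -426.35  100.91] turn [ 0.01 -0.04  0.15]
```

{"name": "jog_arm", "arguments": {"plan": [{"jaw": 0, "offset": [13, -53, 3], "turn": [0, 0, 0]}, {"jaw": 0, "offset": [26, -106, 10], "turn": [0, 0, 0]}, {"jaw": 0, "offset": [40, -160, 20], "turn": [0, 0, 0]}, {"jaw": 0, "offset": [53, -213, 35], "turn": [0, 0, 0]}, {"jaw": 0, "offset": [66, -267, 50], "turn": [0, 0, 0]}, {"jaw": 0, "offset": [80, -320, 65], "turn": [0, 0, 0]}, {"jaw": 0, "offset": [93, -373, 83], "turn": [0, 0, 0]}, {"jaw": 0, "offset": [106, -426, 100], "turn": [0, 0, 0.2]}]}}

```text
time_s: 2.4
eef_pos: [0.5721, 0.1852, 0.1204]
eef_rot: [3.141, -0.001, -0.109]
contact_force: [0.5, 0.0, -1.2]
opening: 0.0003
```

```bash
python3 go.py 570.5 184.3 72 -6.2; python3 - <<'E'
from rig import snapshot
import cv2,numpy as np
a=snapshot("top")["frame"][100:260,110:310,::-1];b=snapshot("side")["frame"][180:320,200:375,::-1]
cv2.imwrite("pics/p1.png",np.hstack([cv2.resize(a,(400,320)),cv2.resize(b,(400,320))]))
E
```

```text
t 2.4 pos [572.07 185.18 120.4 ] rot [179.98  -0.07  -6.27] F [ 0.46  0.02 -1.2 ] open 0.31839239559234506
q [-0.24  0.61 -0.21  1.75  0.17  0.8  -2.2 ]
offset [-1.52  1.03 48.39] turn [ 0.02 -0.07 -0.07]
```

View pics/p1.png

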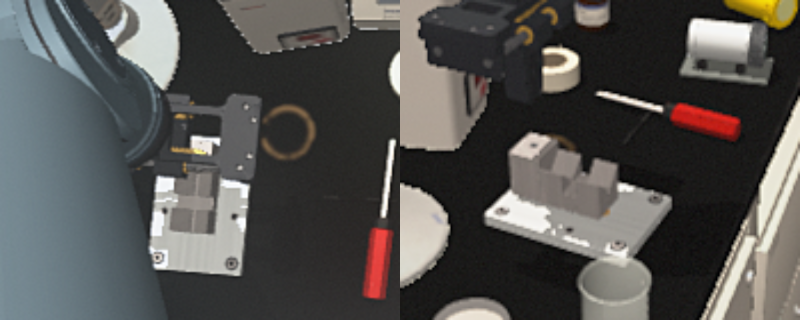

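The closed fingers hang above the end stop (side view at about (520,85), stop at (535,145)), with the gripper body clear of the neighbours. Descending.

{"name": "jog_arm", "arguments": {"plan": [{"jaw": 0, "offset": [-1, 1, 12], "turn": [0, 0, 0]}, {"jaw": 0, "offset": [-1.5, 1, 24], "turn": [0, 0, 0]}, {"jaw": 0, "offset": [-1.5, 1, 36], "turn": [0, 0, 0]}, {"jaw": 0, "offset": [-1.5, 1, 46], "turn": [0, 0, 0]}, {"jaw": 0, "offset": [-1.5, 1, 51], "turn": [0, 0, 0]}, {"jaw": 0, "offset": [-1.5, 1, 53], "turn": [0, 0, 0]}]}}

```text
time_s: 3.25
eef_pos: [0.569, 0.1906, 0.0661]
eef_rot: [-3.138, 0.001, -0.101]
contact_force: [-0.1, 0.1, 0.3]
opening: 0.0005
```

{"name": "jog_arm", "arguments": {"plan": [{"jaw": 0, "offset": [0, 0, 0], "turn": [0, 0, 0]}, {"jaw": 0, "offset": [0, 0, 0], "turn": [0, 0, 0]}]}}

```text
time_s: 3.5
eef_pos: [0.5693, 0.1907, 0.0665]
eef_rot: [-3.137, 0.001, -0.101]
contact_force: [-0.4, -0.8, 0.2]
opening: 0.0004
```

```bash
python3 go.py 570.5 184.3 66 -6.2; python3 - <<'E'
from rig import snapshot
import cv2,numpy as np
a=snapshot("top")["frame"][140:240,150:275,::-1];b=snapshot("side")["frame"][210:310,220:345,::-1]
cv2.imwrite("pics/p2.png",np.hstack([cv2.resize(a,(400,320)),cv2.resize(b,(400,320))]))
E
```

```text
t 3.5 pos [569.34 190.71  66.46] rot [-179.76    0.03   -5.8 ] F [-0.4  -0.77  0.16] open 0.4045068564850291
q [-0.25  0.69 -0.19  1.77  0.19  0.7  -2.22]
offset [1.8  6.26 0.43] turn [-0.24  0.03  0.4 ]
```

View pics/p2.png

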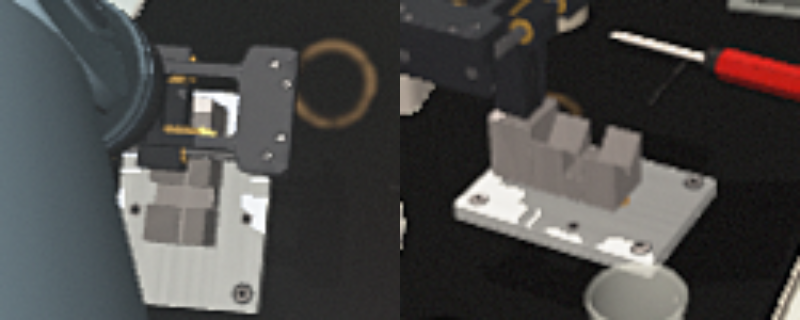

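{"name": "jog_arm", "arguments": {"plan": [{"jaw": 0, "offset": [1, 3, 0], "turn": [0, 0, 0]}, {"jaw": 0, "offset": [1.8, 6.2, 0], "turn": [-0.2, 0, 0.4]}, {"jaw": 0, "offset": [1.8, 6.2, 0], "turn": [-0.2, 0, 0.4]}]}}

```text
time_s: 3.98
eef_pos: [0.5706, 0.1839, 0.0664]
eef_rot: [-3.141, 0.001, -0.109]
contact_force: [-0.7, 0.4, -0.2]
opening: 0.0
```

```bash
python3 go.py 570.5 184.3 62 -6.2
```

```text
t 3.975 pos [570.58 183.86  66.42] rot [-179.98    0.03   -6.24] F [-0.71  0.4  -0.25] open 0.018860860066142862
q [-0.25  0.69 -0.19  1.77  0.19  0.7  -2.22]
offset [-0.13 -0.43  4.42] turn [-0.02  0.03 -0.04]
```

{"name": "jog_arm", "arguments": {"plan": [{"jaw": 0, "offset": [0, 0, 1.5], "turn": [0, 0, 0]}, {"jaw": 0, "offset": [0, 0, 3], "turn": [0, 0, 0]}, {"jaw": 0, "offset": [0, 0, 4], "turn": [0, 0, 0]}, {"jaw": 0, "offset": [0, 0, 5], "turn": [0, 0, 0]}]}}

```text
time_s: 4.47
eef_pos: [0.5706, 0.1839, 0.0619]
eef_rot: [-3.141, 0.001, -0.109]
contact_force: [-1.7, -1.4, 7.1]
opening: 0.0
```

{"name": "jog_arm", "arguments": {"plan": [{"jaw": 0, "offset": [0, 0, 1], "turn": [0, 0, 0]}, {"jaw": 0, "offset": [0, 0, 1.8], "turn": [0, 0, 0]}, {"jaw": 0, "offset": [0, 0, 2.5], "turn": [0, 0, 0]}]}}

```text
time_s: 4.85
eef_pos: [0.5706, 0.1839, 0.0599]
eef_rot: [3.142, 0.001, -0.109]
contact_force: [-1.8, -1.1, 6.3]
opening: 0.0006
```

{"name": "jog_arm", "arguments": {"plan": [{"jaw": 0, "offset": [0, 0, 1], "turn": [0, 0, 0]}, {"jaw": 0, "offset": [0, 0, 1.8], "turn": [0, 0, 0]}, {"jaw": 0, "offset": [0, 0, 2.5], "turn": [0, 0, 0]}]}}

```text
time_s: 5.22
eef_pos: [0.5706, 0.1839, 0.0584]
eef_rot: [3.141, 0.001, -0.109]
contact_force: [-4.3, -2.5, 15.4]
opening: 0.0003
```

Force rises at 58.4 mm, near the stop. Push a little more to confirm the hard stop.

{"name": "jog_arm", "arguments": {"plan": [{"jaw": 0, "offset": [0, 0, 0.8], "turn": [0, 0, 0]}, {"jaw": 0, "offset": [0, 0, 1.2], "turn": [0, 0, 0]}, {"jaw": 0, "offset": [0, 0, 1.2], "turn": [0, 0, 0]}]}}

```text
time_s: 5.6
eef_pos: [0.5707, 0.1839, 0.0584]
eef_rot: [3.141, 0.0, -0.109]
contact_force: [-5.0, -1.8, 12.8]
opening: 0.0006
```

{"name": "jog_arm", "arguments": {"plan": [{"jaw": 0, "offset": [0, 0, 1.2], "turn": [0, 0, 0]}, {"jaw": 0, "offset": [0, 0, 2], "turn": [0, 0, 0]}, {"jaw": 0, "offset": [0, 0, 2.2], "turn": [0, 0, 0]}]}}

```text
time_s: 5.98
eef_pos: [0.5708, 0.1839, 0.0583]
eef_rot: [3.14, 0.0, -0.109]
contact_force: [-6.6, -3.6, 22.5]
opening: 0.0005
```

{"name": "jog_arm", "arguments": {"plan": [{"jaw": 0, "offset": [0, 0, -2], "turn": [0, 0, 0]}, {"jaw": 0, "offset": [0, 0, -15], "turn": [0, 0, 0]}, {"jaw": 0, "offset": [0, 0, -45], "turn": [0, 0, 0]}, {"jaw": 0, "offset": [-5, 30, -75], "turn": [0, 0, 0]}, {"jaw": 20, "offset": [-20, 85, -85], "turn": [0, 0, 0]}]}}

```text
time_s: 6.6
eef_pos: [0.5434, 0.1033, 0.1458]
eef_rot: [-3.14, -0.004, -0.105]
contact_force: [-0.1, -0.1, -0.1]
opening: 0.0086
```

```bash
python3 go.py 475.3 -128 130 6.4
```

```text
t 6.6 pos [543.38 103.28 145.85] rot [-179.92   -0.25   -6.04] F [-0.12 -0.06 -0.08] open 8.649530955095045
q [-0.1   0.5  -0.22  1.87  0.15  0.78 -2.07]
offset [-43.44 237.18  15.31] turn [ -0.06  -0.25 -12.44]
```

{"name": "jog_arm", "arguments": {"plan": [{"jaw": 88, "offset": [-8, 45, 2], "turn": [0, 0, -2]}, {"jaw": 88, "offset": [-17, 92, 4], "turn": [0, 0, -4]}, {"jaw": 88, "offset": [-26, 140, 6], "turn": [0, 0, -7]}, {"jaw": 88, "offset": [-35, 190, 9], "turn": [0, 0, -9.5]}, {"jaw": 88, "offset": [-43, 237, 12], "turn": [0, 0, -12.4]}, {"jaw": 88, "offset": [-43, 237, 12], "turn": [0, 0, -12.4]}]}}

```text
time_s: 7.35
eef_pos: [0.4743, -0.1321, 0.1334]
eef_rot: [3.141, -0.003, 0.104]
contact_force: [1.1, -0.6, -0.3]
opening: 0.0683
```

```bash
python3 go.py 475.3 -128 50 6.4;  python3 - <<'E'
from rig import snapshot
import cv2,numpy as np
from h import *
t=snapshot("top");s=snapshot("side")
W=cloud(t);X,Y,Z=[W[...,i] for i in range(3)]
np.set_printoptions(precision=4,suppress=True)
m=(X>.52)&(X<.60)&(Y>.14)&(Y<.23)&(Z>.053)&(Z<.07)
print("stop z",np.median(Z[m]),cv2.minAreaRect((W[m][:,:2]*1000).astype(np.float32)),m.sum())
a=t["frame"][170:270,300:425,::-1];b=s["frame"][145:245,280:405,::-1]
cv2.imwrite("pics/p3.png",np.hstack([cv2.resize(a,(400,320)),cv2.resize(b,(400,320))]))
E
```

```text
t 7.35 pos [ 474.3  -132.08  133.42] rot [179.94  -0.2    5.97] F [ 1.12 -0.58 -0.31] open 68.30326640250098
q [ 0.37  0.44 -0.24  2.02  0.16  0.69 -1.43]
offset [ 1.13 -4.04 83.42] turn [ 0.06 -0.2  -0.43]
stop z 0.05753082973023771 ((571.5540161132812, 183.19635009765625), (37.45006561279297, 29.95897674560547), 84.72808074951172) 288
```

View pics/p3.png

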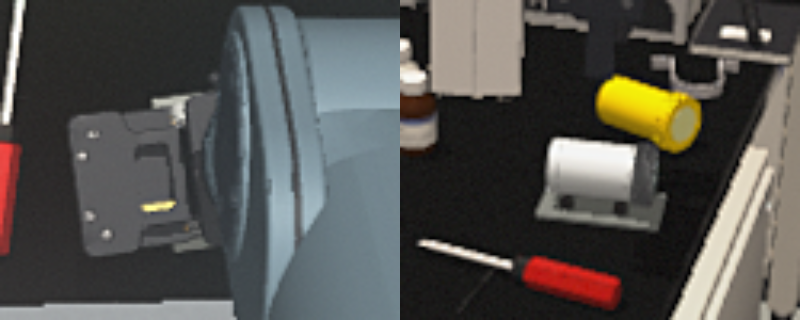

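{"name": "jog_arm", "arguments": {"plan": [{"jaw": 88, "offset": [4, -3, 10], "turn": [0, 0, -0.4]}, {"jaw": 88, "offset": [7, -4, 25], "turn": [0, 0, -0.4]}, {"jaw": 88, "offset": [7, -4, 42], "turn": [0, 0, -0.4]}, {"jaw": 88, "offset": [7, -4, 56], "turn": [0, 0, -0.4]}, {"jaw": 88, "offset": [7, -4, 58], "turn": [0, 0, -0.4]}]}}

```text
time_s: 8.07
eef_pos: [0.4818, -0.1226, 0.0742]
eef_rot: [-3.14, -0.003, 0.117]
contact_force: [-0.4, -0.1, 0.0]
opening: 0.0881
```

```bash
python3 go.py 481.3 -127.3 17.3 6.4
```

```text
t 8.075 pos [ 481.84 -122.59   74.25] rot [-179.91   -0.16    6.71] F [-0.4  -0.15  0.03] open 88.07698924526744
q [ 0.33  0.55 -0.21  2.04  0.2   0.57 -1.47]
offset [-1.24  4.71 56.94] turn [-0.09 -0.16  0.31]
```

{"name": "jog_arm", "arguments": {"plan": [{"jaw": 88, "offset": [-1, 3, 0], "turn": [0, 0, 0.2]}, {"jaw": 88, "offset": [-1.2, 4.7, 0], "turn": [0, 0.2, 0.3]}, {"jaw": 88, "offset": [-1.2, 4.7, 0], "turn": [0, 0.2, 0.3]}]}}

```text
time_s: 8.45
eef_pos: [0.4814, -0.1278, 0.0747]
eef_rot: [-3.14, -0.007, 0.111]
contact_force: [0.2, -0.9, -0.4]
opening: 0.0883
```

```bash
python3 go.py 481.3 -127.3 17.3 6.4
```

```text
t 8.45 pos [ 481.4  -127.84   74.65] rot [-179.93   -0.4     6.37] F [ 0.19 -0.85 -0.43] open 88.31411065697206
q [ 0.34  0.55 -0.21  2.04  0.2   0.57 -1.47]
offset [-0.45 -0.48 57.35] turn [-0.07 -0.4  -0.03]
```

{"name": "jog_arm", "arguments": {"plan": [{"jaw": 88, "offset": [0, -0.4, 12], "turn": [0, -0.2, 0]}, {"jaw": 88, "offset": [0, -0.4, 26], "turn": [0, -0.4, 0]}, {"jaw": 88, "offset": [-0.4, -0.4, 40], "turn": [0, -0.4, 0]}, {"jaw": 88, "offset": [-0.4, -0.4, 51], "turn": [0, -0.4, 0]}, {"jaw": 88, "offset": [-0.4, -0.4, 57], "turn": [0, -0.4, 0]}, {"jaw": 88, "offset": [-0.4, -0.4, 57.3], "turn": [0, -0.4, 0]}]}}

```text
time_s: 9.2
eef_pos: [0.4811, -0.1273, 0.0169]
eef_rot: [-3.14, 0.001, 0.111]
contact_force: [0.3, -0.8, 1.0]
opening: 0.0881
```

```bash
python3 go.py 481.3 -127.3 17.3 6.4
```

```text
t 9.2 pos [ 481.07 -127.29   16.88] rot [-179.92    0.04    6.37] F [ 0.31 -0.85  0.98] open 88.09285005094546
q [ 0.31  0.66 -0.17  2.04  0.24  0.46 -1.5 ]
offset [ 0.23  0.04 -0.42] turn [-0.08  0.04 -0.03]
```

Right on target; close stepwise.

{"name": "jog_arm", "arguments": {"plan": [{"jaw": 60, "offset": [0, 0, 0], "turn": [0, 0, 0]}, {"jaw": 52, "offset": [0, 0, 0], "turn": [0, 0, 0]}, {"jaw": 47, "offset": [0, 0, 0], "turn": [0, 0, 0]}, {"jaw": 42, "offset": [0, 0, 0], "turn": [0, 0, 0]}, {"jaw": 30, "offset": [0, 0, 0], "turn": [0, 0, 0]}, {"jaw": 20, "offset": [0, 0, 0], "turn": [0, 0, 0]}, {"jaw": 20, "offset": [0, 0, 0], "turn": [0, 0, 0]}]}}

```text
time_s: 10.07
eef_pos: [0.4812, -0.1273, 0.017]
eef_rot: [-3.14, 0.001, 0.111]
contact_force: [0.5, -0.3, 1.0]
opening: 0.0426
```

```bash
python3 go.py 481.3 -127.3 17.3 6.4
```

```text
t 10.075 pos [ 481.16 -127.33   16.97] rot [-179.92    0.03    6.37] F [ 0.47 -0.29  0.99] open 42.57911377072209
q [ 0.31  0.66 -0.17  2.04  0.24  0.46 -1.5 ]
offset [ 0.15 -0.02 -0.33] turn [-0.08  0.03 -0.03]
```

{"name": "jog_arm", "arguments": {"plan": [{"jaw": 20, "offset": [0, 0, -4], "turn": [0, 0, 0]}, {"jaw": 20, "offset": [0, 0, -12], "turn": [0, 0, 0]}, {"jaw": 20, "offset": [0, 0, -28], "turn": [0, 0, 0]}, {"jaw": 20, "offset": [0, 0, -50], "turn": [0, 0, 0]}, {"jaw": 20, "offset": [0, 0, -75], "turn": [0, 0, 0]}, {"jaw": 20, "offset": [0, 0, -95], "turn": [0, 0, 0]}, {"jaw": 20, "offset": [0, 0, -105], "turn": [0, 0, 0]}]}}

```text
time_s: 10.95
eef_pos: [0.4818, -0.1277, 0.1238]
eef_rot: [-3.141, -0.002, 0.111]
contact_force: [0.1, -0.2, -1.9]
opening: 0.0427
```

```bash
python3 go.py 520.5 187 110 -6.2;  python3 - <<'E'
from rig import snapshot
import cv2,numpy as np
t=snapshot("top");s=snapshot("side")
a=t["frame"][170:270,300:425,::-1];b=s["frame"][125:225,280:405,::-1]
cv2.imwrite("pics/p4.png",np.hstack([cv2.resize(a,(400,320)),cv2.resize(b,(400,320))]))
E
```

```text
t 10.95 pos [ 481.84 -127.65  123.8 ] rot [-179.97   -0.09    6.36] F [ 0.13 -0.17 -1.9 ] open 42.66840851763886
q [ 0.36  0.46 -0.24  2.01  0.17  0.68 -1.44]
offset [  73.27 -308.42   14.07] turn [-0.04 -0.08 12.56]
```

View pics/p4.png

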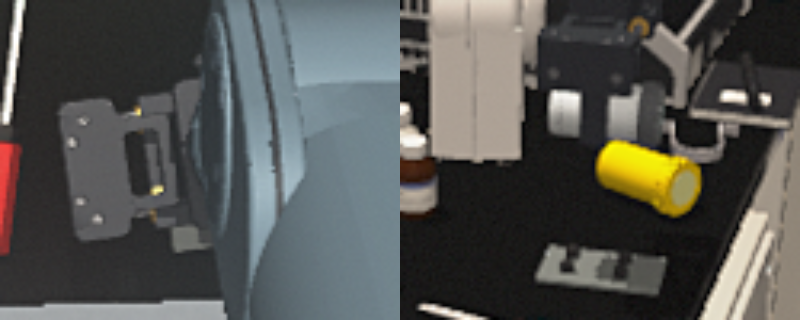

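```bash
python3 go.py 512 190.8 100 -6.2
```

```text
t 11.05 pos [ 481.88 -127.67  123.24] rot [-179.97   -0.08    6.36] F [-0.42 -0.01 -0.8 ] open 42.34615115469183
q [ 0.36  0.46 -0.24  2.01  0.17  0.68 -1.44]
offset [  65.17 -313.16   23.52] turn [-0.04 -0.08 12.56]
```

{"name": "jog_arm", "arguments": {"plan": [{"jaw": 20, "offset": [5, -25, 0], "turn": [0, 0, 1]}, {"jaw": 20, "offset": [15, -70, 0], "turn": [0, 0, 3]}, {"jaw": 20, "offset": [25, -120, 0], "turn": [0, 0, 5]}, {"jaw": 20, "offset": [36, -170, 3], "turn": [0, 0, 7]}, {"jaw": 20, "offset": [46, -220, 8], "turn": [0, 0, 9]}, {"jaw": 20, "offset": [56, -265, 15], "turn": [0, 0, 11]}, {"jaw": 20, "offset": [63, -300, 22], "turn": [0, 0, 12.2]}, {"jaw": 20, "offset": [65, -313, 23], "turn": [0, 0, 12.6]}]}}

```text
time_s: 12.05
eef_pos: [0.5107, 0.1929, 0.0994]
eef_rot: [-3.141, 0.001, -0.106]
contact_force: [-0.5, -1.0, -2.2]
opening: 0.0425
```

{"name": "jog_arm", "arguments": {"plan": [{"jaw": 20, "offset": [0, 0, 0], "turn": [0, 0, 0]}, {"jaw": 20, "offset": [0, 0, 0], "turn": [0, 0, 0]}]}}

```text
time_s: 12.3
eef_pos: [0.5106, 0.191, 0.0992]
eef_rot: [3.141, 0.001, -0.107]
contact_force: [-1.0, -0.3, -1.5]
opening: 0.0425
```

```bash
python3 go.py 515 190.6 65 -6.2
```

```text
t 12.3 pos [510.64 191.01  99.22] rot [179.97   0.06  -6.15] F [-1.   -0.34 -1.47] open 42.4552994693945
q [-0.28  0.57 -0.2   1.9   0.17  0.69 -2.27]
offset [ 4.42 -0.07 34.22] turn [0.03 0.06 0.05]
```

{"name": "jog_arm", "arguments": {"plan": [{"jaw": 20, "offset": [1, 0, 10], "turn": [0, 0, 0]}, {"jaw": 20, "offset": [3, 0, 20], "turn": [0, 0, 0]}, {"jaw": 20, "offset": [4, 0, 30], "turn": [0, 0, 0]}, {"jaw": 20, "offset": [4.4, 0, 34], "turn": [0, 0, 0]}, {"jaw": 20, "offset": [4.4, 0, 34], "turn": [0, 0, 0]}]}}

```text
time_s: 12.92
eef_pos: [0.5147, 0.1905, 0.0648]
eef_rot: [3.141, 0.002, -0.107]
contact_force: [0.4, -0.1, -1.8]
opening: 0.0424
```

```bash
python3 go.py 515.7 190.5 53 -6.2;  python3 - <<'E'
from rig import snapshot
import cv2,numpy as np
t=snapshot("top");s=snapshot("side")
a=t["frame"][140:240,150:275,::-1];b=s["frame"][205:305,220:345,::-1]
cv2.imwrite("pics/p5.png",np.hstack([cv2.resize(a,(400,320)),cv2.resize(b,(400,320))]))
E
```

```text
t 12.925 pos [514.74 190.52  64.79] rot [179.96   0.1   -6.14] F [ 0.4  -0.08 -1.75] open 42.35781218331842
q [-0.29  0.63 -0.19  1.91  0.19  0.63 -2.28]
offset [ 0.98 -0.1  11.79] turn [0.04 0.1  0.06]
```

View pics/p5.png

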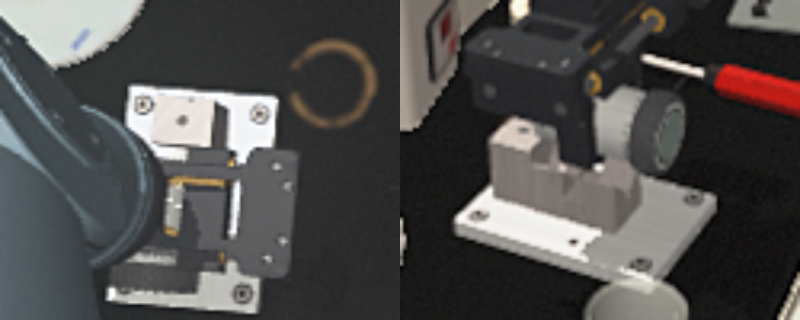

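The barrel is over the V (side crop: collar at (655,130) overhanging the open end, stop at (515,140)). Lowering slowly.

{"name": "jog_arm", "arguments": {"plan": [{"jaw": 20, "offset": [0.5, 0, 5], "turn": [0, 0, 0]}, {"jaw": 20, "offset": [0.5, 0, 10], "turn": [0, 0, 0]}, {"jaw": 20, "offset": [0.5, 0, 14], "turn": [0, 0, 0]}, {"jaw": 20, "offset": [0.5, 0, 17], "turn": [0, 0, 0]}, {"jaw": 20, "offset": [0.5, 0, 18], "turn": [0, 0, 0]}]}}

```text
time_s: 13.65
eef_pos: [0.5155, 0.1906, 0.0471]
eef_rot: [3.141, 0.001, -0.107]
contact_force: [0.2, 0.1, -2.0]
opening: 0.0428
```

```bash
python3 go.py 519.7 190.1 43.3 -6.2
```

```text
t 13.65 pos [515.51 190.6   47.15] rot [179.98   0.06  -6.13] F [ 0.16  0.13 -2.05] open 42.77380010269625
q [-0.3   0.66 -0.18  1.91  0.2   0.59 -2.28]
offset [4.22 0.05 3.84] turn [0.02 0.06 0.07]
```

{"name": "jog_arm", "arguments": {"plan": [{"jaw": 20, "offset": [0, 0, 1], "turn": [0, 0, 0]}, {"jaw": 20, "offset": [0, 0, 2], "turn": [0, 0, 0]}, {"jaw": 20, "offset": [0, 0, 2.5], "turn": [0, 0, 0]}]}}

```text
time_s: 14.02
eef_pos: [0.5155, 0.1906, 0.0446]
eef_rot: [3.141, 0.001, -0.107]
contact_force: [0.1, 0.3, -1.9]
opening: 0.0425
```

{"name": "jog_arm", "arguments": {"plan": [{"jaw": 20, "offset": [0, 0, 0.7], "turn": [0, 0, 0]}, {"jaw": 20, "offset": [0, 0, 1.2], "turn": [0, 0, 0]}, {"jaw": 20, "offset": [0, 0, 1.2], "turn": [0, 0, 0]}]}}

```text
time_s: 14.4
eef_pos: [0.5156, 0.1903, 0.0435]
eef_rot: [3.141, 0.001, -0.107]
contact_force: [0.5, -1.5, -0.2]
opening: 0.0427
```

{"name": "jog_arm", "arguments": {"plan": [{"jaw": 20, "offset": [0, 0.5, -0.5], "turn": [0, 0, 0]}, {"jaw": 20, "offset": [1, 0.5, -0.5], "turn": [0, 0, 0]}, {"jaw": 20, "offset": [2, 0.5, -0.5], "turn": [0, 0, 0]}, {"jaw": 20, "offset": [2.5, 0.5, -0.5], "turn": [0, 0, 0]}]}}

```text
time_s: 14.9
eef_pos: [0.5181, 0.1896, 0.044]
eef_rot: [3.141, 0.001, -0.107]
contact_force: [-0.3, -0.6, -1.6]
opening: 0.0421
```

{"name": "jog_arm", "arguments": {"plan": [{"jaw": 20, "offset": [0.8, 0, 0], "turn": [0, 0, 0]}, {"jaw": 20, "offset": [1.5, 0, 0], "turn": [0, 0, 0]}, {"jaw": 20, "offset": [1.5, 0, 0], "turn": [0, 0, 0]}]}}

```text
time_s: 15.28
eef_pos: [0.5197, 0.1894, 0.0439]
eef_rot: [3.141, 0.001, -0.107]
contact_force: [0.4, -0.0, -1.8]
opening: 0.0425
```

{"name": "jog_arm", "arguments": {"plan": [{"jaw": 20, "offset": [0.6, 0, 0], "turn": [0, 0, 0]}, {"jaw": 20, "offset": [1.2, 0, 0], "turn": [0, 0, 0]}, {"jaw": 20, "offset": [1.2, 0, 0], "turn": [0, 0, 0]}]}}

```text
time_s: 15.65
eef_pos: [0.5199, 0.1894, 0.0437]
eef_rot: [3.14, 0.003, -0.107]
contact_force: [-4.1, 1.0, 0.7]
opening: 0.0426
```

{"name": "jog_arm", "arguments": {"plan": [{"jaw": 20, "offset": [0.6, 0, 0], "turn": [0, 0, 0]}, {"jaw": 20, "offset": [1, 0, 0], "turn": [0, 0, 0]}, {"jaw": 20, "offset": [1, 0, 0], "turn": [0, 0, 0]}]}}

```text
time_s: 16.02
eef_pos: [0.5199, 0.1894, 0.0436]
eef_rot: [3.14, 0.004, -0.107]
contact_force: [-5.6, 1.0, 1.9]
opening: 0.043
```

```bash
python3 go.py 519.9 189.4 43 -6.2
```

```text
t 16.025 pos [519.92 189.39  43.64] rot [179.91   0.24  -6.11] F [-5.6   0.98  1.89] open 43.0411641624076
q [-0.29  0.67 -0.18  1.9   0.2   0.6  -2.28]
offset [-0.02 -0.01  0.64] turn [0.09 0.24 0.09]
```

{"name": "jog_arm", "arguments": {"plan": [{"jaw": 20, "offset": [0.3, 0, 0.4], "turn": [0.1, 0.2, 0]}, {"jaw": 20, "offset": [0.3, 0, 0.8], "turn": [0.1, 0.2, 0]}, {"jaw": 20, "offset": [0.3, 0, 1.2], "turn": [0.1, 0.2, 0]}, {"jaw": 20, "offset": [0.3, 0, 1.2], "turn": [0.1, 0.2, 0]}]}}

```text
time_s: 16.52
eef_pos: [0.52, 0.1896, 0.0432]
eef_rot: [-3.141, 0.001, -0.106]
contact_force: [-6.6, -0.5, 10.8]
opening: 0.0431
```

```bash
python3 go.py 519.9 189.4 43 -6.2
```

```text
t 16.525 pos [520.04 189.63  43.18] rot [-179.99    0.05   -6.09] F [-6.58 -0.45 10.83] open 43.05429427135056
q [-0.29  0.67 -0.18  1.9   0.2   0.59 -2.28]
offset [-0.12  0.25  0.18] turn [-0.01  0.05  0.11]
```

{"name": "jog_arm", "arguments": {"plan": [{"jaw": 20, "offset": [0.2, 0.1, 1.2], "turn": [0, 0, 0]}, {"jaw": 20, "offset": [0.2, 0.1, 1.2], "turn": [0, 0, 0]}, {"jaw": 20, "offset": [0.2, 0.1, 1.2], "turn": [0, 0, 0]}, {"jaw": 20, "offset": [0.2, 0.1, 1.2], "turn": [0, 0, 0]}]}}

```text
time_s: 17.02
eef_pos: [0.5201, 0.1897, 0.0431]
eef_rot: [3.141, 0.001, -0.106]
contact_force: [-7.9, -1.4, 14.9]
opening: 0.0426
```

```bash
python3 go.py 519.9 189.4 43 -6.2;  python3 - <<'E'
from rig import snapshot,readout
import cv2,numpy as np
from h import *
from scipy.optimize import least_squares
t=snapshot("top");s=snapshot("side")
for n,c in(("top",t),("side",s)):
    W=cloud(c);X,Y,Z=[W[...,i] for i in range(3)]
    m=(X>.55)&(X<.60)&(Y>.14)&(Y<.23)&(Z>.05)&(Z<.068);print(n,"stop z",np.median(Z[m]),m.sum())
a=t["frame"][140:240,150:275,::-1];b=s["frame"][205:305,220:345,::-1]
cv2.imwrite("pics/p6.png",np.hstack([cv2.resize(a,(400,320)),cv2.resize(b,(400,320))]))
print(readout.sense()["contact_force"],readout.sense()["torque"])
E
```

```text
t 17.025 pos [520.07 189.66  43.13] rot [179.99   0.06  -6.09] F [-7.88 -1.4  14.87] open 42.57266389832065
q [-0.29  0.67 -0.18  1.9   0.2   0.59 -2.28]
offset [-0.15  0.27  0.13] turn [0.01 0.06 0.11]
top stop z 0.05764294370401535 259
side stop z 0.05184536696091502 29
[-8.71989092 -0.9939475  14.66640403] [-0.16106946  1.70230159  0.01041369]
```

View pics/p6.png

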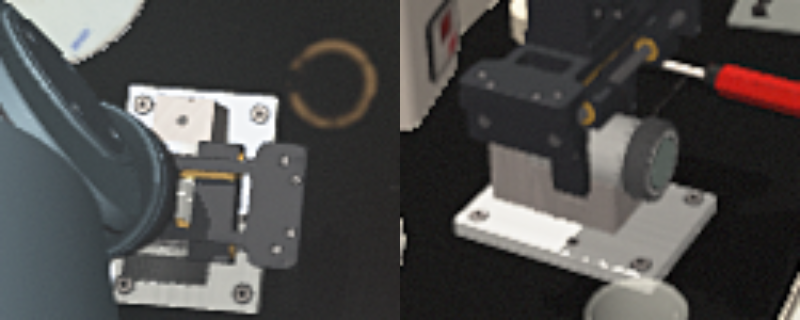

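{"name": "jog_arm", "arguments": {"plan": [{"jaw": 20, "offset": [0.1, 0.1, 0.8], "turn": [0, 0, 0]}, {"jaw": 20, "offset": [0.1, 0.1, 0.8], "turn": [0, 0, 0]}, {"jaw": 20, "offset": [0.1, 0.1, 0.8], "turn": [0, 0, 0]}, {"jaw": 20, "offset": [0.1, 0.1, 0.8], "turn": [0, 0, 0]}, {"jaw": 20, "offset": [0.1, 0.1, 0.8], "turn": [0, 0, 0]}, {"jaw": 20, "offset": [0.1, 0.1, 0.8], "turn": [0, 0, 0]}]}}

```text
time_s: 17.88
eef_pos: [0.52, 0.1896, 0.0432]
eef_rot: [3.141, 0.001, -0.106]
contact_force: [-7.4, -0.6, 11.2]
opening: 0.0426
```

```bash
python3 go.py 519.9 189.4 43 -6.2
```

```text
t 17.875 pos [520.02 189.64  43.15] rot [179.98   0.07  -6.08] F [-7.43 -0.63 11.17] open 42.58133381600328
q [-0.29  0.67 -0.18  1.9   0.2   0.59 -2.28]
offset [-0.1   0.25  0.15] turn [0.02 0.07 0.12]
```

Position is steady, with about 11 N down, only a small sideways force, and the plain end against the stop. Handing in.

```bash
python3 -c "
from rig import sign_off;print(sign_off())"
```

```text
the job is handed in; nothing more can be done
None
```

I pressed the V-block home, laid the barrel in the V against the end stop, and handed the job in at about 17.9 s with the arm still holding the barrel down. The judge has not returned a verdict.

- **V-block:** I pressed on the stop top with the fingers shut. It stopped at 58.3 mm and did not move further under about 22 N. The top camera showed the stop top going from about 62.5 mm to 57.5 mm.
- **Barrel in the V:** I took the silver barrel from the cradle and left the yellow look-alike alone. I lowered it about 4 mm short of the stop and slid it forward until it touched, with about 4–6 N along the V. The final pictures show the collar overhanging the open end.
- **Final hold:** The push was about 11 N downward, with about 1 N sideways. That near-balance suggests the barrel bears on both faces, but I inferred this from the forces; the gripper hid the contact from both cameras. The axis was level within 0.1° and its height matched the 62 mm target to within about 0.2 mm.

**Readings that disagreed:**
- The two cameras differed by 2–3 mm on the block and barrel positions, so I used the average and settled the final position by touch.
- The side camera's last stop height (51.8 mm) came from a nearly hidden stop with only 29 points, so I ignored it.
- The reading of about 7 N along the V includes some side load from the arm's own downward press.

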